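Drop the drilling template onto the fixture's locating pin

TASK

Two flat metal templates lie on the raised deck of the dark steel bench fixture. Take the one with the wide hole by its black handle, slide it along the deck without lifting it away, until its hole sits over the steel pin, and let it drop so that it lies flat on the low floor, round the pin and square with the fixture. Leave the other template where it is.

Things in the scene. Friction and masses are not known exactly. Their poses are not given: they have to be found in the camera images.
- fixture: Dark fixture, fixed. Origin: on the steel pin's axis at bench height; +x leads from deck (robot's side) to pin. Low floor 8 mm above bench, x -92 to +45 mm, 150 wide. Pin 16 mm diameter, tip 26 mm above bench, upper 8 mm tapers to 5. Deck: flat, no rails, top 30 mm above bench, x -238 to -92 mm, 270 wide. A plate on the deck clears the pin tip by 4 mm and drops 22 mm once past the edge.
- wide_hole_plate: Bright metal template to place, loose, 100x64x6 mm, about 0.2 kg, round hole 32 mm wide. Origin: hole centre at the underside, z up; plate spans x -76 to +24, y -32 to +32 mm. Black upright handle centred at x -44, y 0: 36 long (x), 14 thick (y), top 38 mm above the underside, a 20 mm wide foot up to 9 mm. Starts on the deck, left or right, +x about along the fixture's +x; seated so, it has room.
- small_hole_plate: The other metal template, loose, on the other side of the deck: same outline, handle, origin and axes, but its hole is only 10 mm wide, too small for the pin. To be left alone.
Mind the look-alikes: they are no part of the job. Leave any pink or turquoise look-alike of the wide_hole_plate alone.

How it is judged (in metres and radians):
At the end, for the whole second after the job is handed in: The wide-hole template lies at rest, flat (within 5 degrees) on the fixture's low floor (underside less than 12 mm above the bench), its hole round the pin (centres within 12 mm), its length within 15 degrees of the fixture's x axis; the small-hole template is within 30 mm of where it started (horizontal distance between wide_hole_plate and fixture below 0.012 m and z of wide_hole_plate in the frame of fixture below 0.012 m and angle between wide_hole_plate's own z axis and vertical below 0.09 rad and angle between the x axis of wide_hole_plate and the x axis of fixture, either way round below 0.26 rad and linear speed of wide_hole_plate below 0.02 m/s and distance of small_hole_plate from where it was at the start of the episode below 0.03 m); the robot touches nothing.
It fails at once if the wide-hole template is lifted more than 35 mm above the deck (z of wide_hole_plate in the frame of fixture above 0.065 m).
It fails at once if the small-hole template is moved more than 30 mm (distance of small_hole_plate from where it was at the start of the episode above 0.03 m).
It also fails if it takes over 35 s, if anything falls off the work surface, if the arm or the gripper's body presses on something with over 40 N, if the wrist force passes 120 N, or if a joint passes its speed limit or range.

ROBOT

A 6-joint arm with a two-finger parallel gripper is mounted at the origin on a cart in front of the work surface, level with it; the furniture and walls round the work are solid. World frame = base frame: x ahead of the robot, y to its left, z up, the work surface at z = 0. Lengths are in mm, angles in rad, forces in N, time in s.
With the tool pointing down it reaches from about 275 to 1000 mm from the base axis. Payload 8.4 kg.
Tool frame: the origin (TCP) lies at the very end of the fingers, on their centre line; the grasp point (between the pads) lies behind it (r.grip_point_offset is the x of the grasp point in the tool frame, in mm); x points along the fingers, z is the direction in which the jaws open and shut, and the axes are right-handed (so a half turn about x gives the same grasp; the last joint's range is limited). The gripper opens to 85 mm and grips with 20 to 120 N. Pads are 22 mm wide; open, the fingers measure 114 mm over their backs; the gripper's body (76 mm by 85 mm) begins 54 mm behind the grasp point. The pads swing forward as they close: fully open they stand 13 mm farther back than shut.
Start: joints at [-0.002, 0.353, 1.633, -0, 1.155, -0.002], TCP at [625.002, -0, 231.281] pointing down, gripper open.
Joint ranges: [-2.63, 2.63], [-0.92, 2.1], [0.06, 2.66], [-1.3, 4.44], [0, 2.69], [-3.02, 3.02]. Speed limits (rad/s): [2.22, 2.22, 2.79, 3.14, 3.14, 3.14].

INTERFACE

Orientations are given as [roll, pitch, yaw] about the fixed x, y, z axes, in that order (R = Rz(yaw) Ry(pitch) Rx(roll)).
In Python, from rig import r, vision, order gives the robot as it stands. The module is installed in compiled form; this text tells all that it offers.
- The arm moves only by the tool step_arm, never from a script. Its argument "rows" is a list of rows, each a list of 7 numbers: the shift along the world's x, y, z in mm, then the turn, a rotation vector about the world's x, y, z in rad, then the finger opening in mm, from 0 to 85.4. A call has exactly 8 rows; each row is the pose to reach, as a shift and turn from the pose measured when the call began; what a row does not reach only later rows make up. A row lasts 1/8 s, in which the tool goes at most 62.5 mm and 10.7 degrees, less where a joint would pass 70% of its speed; a pose out of reach is approached as far as the arm can. A call with a gripper value outside its range is refused whole. The fingers move at their own pace and stop on an object; "force" is the grip in N (left out, the last holds). Time passes only in rows, so rows that repeat a pose let the fingers close, or fill a call up. It gives the time, the measured TCP pose, the force and the opening at its end, in the units of the state.
- r.sense(): the state, without advancing time (a new reading comes with each control period).
- vision.grab_frame(name): name is "scene" or "side" or "wrist"; returns (picture, depth): 480x640x3 uint8, red, green, blue; 480x640 float32, mm along the optical axis (not along the pixel's ray), 0 where there is no reading.
- vision.camera_info(name): a dict with "K" (3x3 intrinsics, pixels), "distortion" ([k1, k2, p1, p2, k3] as OpenCV has them; the pictures are not rectified), "origin" and "attitude" of the camera in the world; the wrist camera has in their place "tool_from_camera" (4x4, takes a point from camera to tool coordinates, whose origin is the TCP and whose axes are the tool frame's). Camera axes: x right, y down, z forward; pixel columns grow to the right and rows downward; lengths in mm; the calibration is good to about 2 mm. A picture is of the moment at which its call begins: read the wrist's pose just before it. camera_info takes no time and is no camera call.
- order.sign_off(): hands the job in, once; it reports no verdict.
The state is a dict: "clock": time; "qpos": joint angles; "qvel": joint speeds; "joint_efforts": joint torques, N m; "eef_pos": TCP position; "tcp_rot": TCP orientation; "contact_force": force on the tool from outside, world axes, zero at the start; "wrist_torque": the same for the moment, N m; "opening": opening from 0.0 (shut) to 1.0 (fully open).
Only numpy, scipy, OpenCV 4.12 (cv2) and the standard library are available. Lean on these libraries where they do the work, as an engineer would, in place of code of your own. Each camera call takes 0.05 s, during which the arm holds its last target.

## Working session

There is one attempt and no reset: what is moved stays moved. The work goes in short steps, Python scripts to look and compute and a tool call to move; the robot and the scene stay as the last step left them, time stands still between calls to the robot, and variables do not carry over. Pictures are saved under pics/ and viewed, and the job is handed in when it is done.

Besides the shell and the picture viewer there is one more tool, called after ">>>" as name(argument=value, ...), one argument or row to a line, values as JSON. step_arm: Moves the arm, as the interface text tells. Its arguments: {"type":"object","properties":{"rows":{"type":"array"},"force":{"type":"number"}},"required":["rows"]}

```bash
mkdir -p pics; python3 - <<'E'
from rig import r, vision, order
import cv2,numpy as np
s=r.sense(); print(s['clock'],s['eef_pos'],s['tcp_rot'],r.grip_point_offset)
for n in ("scene","side"):
    p,d=vision.grab_frame(n); cv2.imwrite(f"pics/{n}0.png",p[:,:,::-1]); np.savez(f"{n}0.npz",p=p,d=d)
    print(n,vision.camera_info(n))
E
```

```text
0.0 [6.24525999e+02 1.22559289e-03 2.30579127e+02] [3.11563478 1.56942726 3.11562025] -18.700000000000003
scene {'K': array([[568.18737789,   0.        , 324.58571702],
       [  0.        , 568.18737789, 231.9920487 ],
       [  0.        ,   0.        ,   1.        ]]), 'distortion': array([-0.14173487,  0.        ,  0.        ,  0.        ,  0.        ]), 'origin': array([ 160.36510001, -636.20582661,  716.22196777]), 'attitude': array([-2.36930221e+00, -1.39960630e-03, -7.16306382e-01])}
side {'K': array([[509.29421689,   0.        , 324.55361053],
       [  0.        , 509.29421689, 243.80382314],
       [  0.        ,   0.        ,   1.        ]]), 'distortion': array([-0.14136136,  0.        ,  0.        ,  0.        ,  0.        ]), 'origin': array([ 185.2468591 , -838.3887731 ,  499.72913968]), 'attitude': array([-2.07748301, -0.00271992, -0.51516751])}
```

View pics/scene0.png

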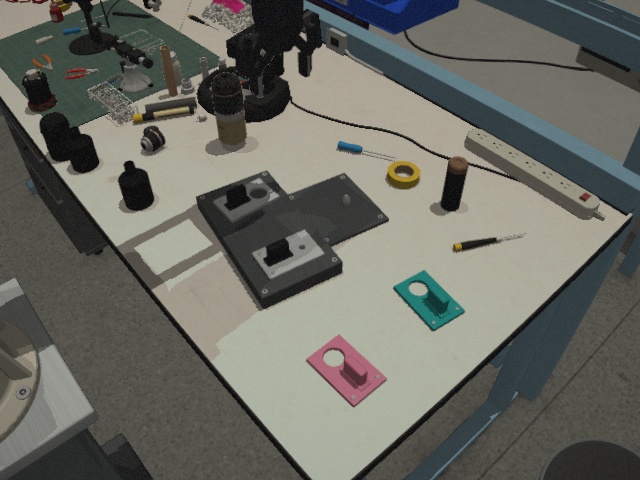

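View pics/side0.png

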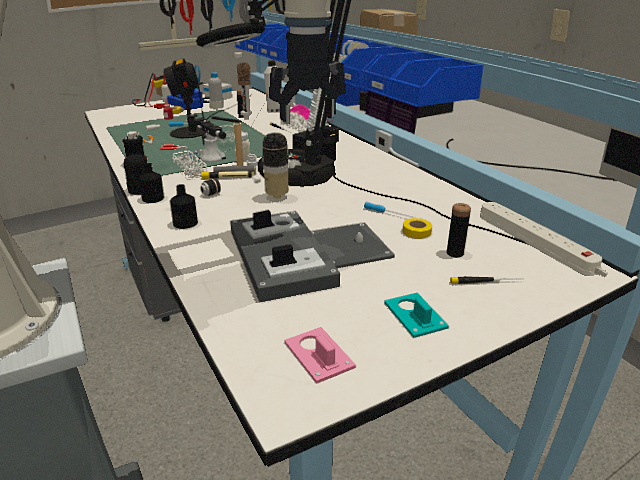

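Candidates in the scene image: the bright plate at (240,200), the bright plate at (290,252), the pink look-alike at (346,368) and the turquoise one at (428,298). Next I'll take a close crop of the two metal ones.

```bash
cat > h.py <<'E'
import numpy as np,cv2
from scipy.spatial.transform import Rotation as R
from rig import r,vision,order
def cam(n):
    c=vision.camera_info(n); K=c['K'];D=c['distortion']
    if 'origin' in c: return K,D,np.array(c['origin']),R.from_euler('xyz',c['attitude']).as_matrix()
    s=r.sense();T=np.eye(4);T[:3,:3]=R.from_euler('xyz',s['tcp_rot']).as_matrix();T[:3,3]=s['eef_pos'];T=T@c['tool_from_camera']
    return K,D,T[:3,3],T[:3,:3]
def ray(C,uv,z):
    K,D,o,A=C; n=cv2.undistortPoints(np.array(uv,float).reshape(-1,1,2),K,D)[:,0]
    d=np.c_[n,np.ones(len(n))]@A.T; return o+d*((z-o[2])/d[:,2])[:,None]
def dep(C,uv,d):
    K,D,o,A=C; n=cv2.undistortPoints(np.array(uv,float).reshape(-1,1,2),K,D)[:,0]
    z=np.array([d[int(v),int(u)] for u,v in uv]); return o+(np.c_[n,np.ones(len(n))]*z[:,None])@A.T
def proj(C,P):
    K,D,o,A=C; return cv2.projectPoints((np.array(P,float)-o)@A,np.zeros(3),np.zeros(3),K,D)[0][:,0]
E
python3 - <<'E'
from h import *
p=np.load('scene0.npz')['p'];cv2.imwrite('pics/crop0.png',cv2.resize(p[160:310,190:395,::-1],None,fx=3.9,fy=3.9,interpolation=cv2.INTER_CUBIC))
C=cam('scene');d=np.load('scene0.npz')['d']
uv=[(235,213),(288,190),(330,195),(270,270),(240,190),(278,243),(150,245),(265,190)]
print(np.c_[uv,dep(C,uv,d)].round(1))
E
```

```text
[[ 235.   213.   509.9    0.9   34.4]
 [ 288.   190.   641.    20.4   -1.7]
 [ 330.   195.   684.6  -50.8    8.1]
 [ 270.   270.   475.1 -146.1   39.3]
 [ 240.   190.   533.1   13.2   66. ]
 [ 278.   243.   505.7 -129.7   66.4]
 [ 150.   245.   368.1   63.8    1.4]
 [ 265.   190.   587.2   17.5   31.6]]
```

View pics/crop0.png

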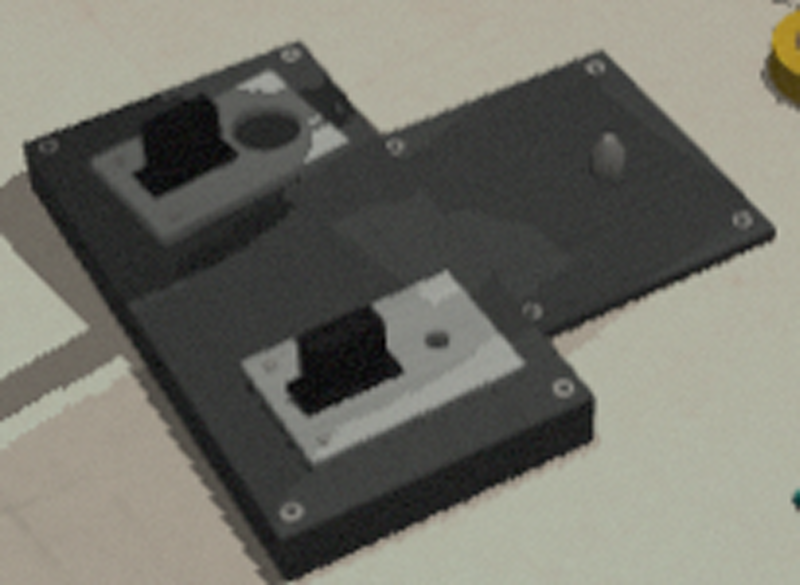

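```bash
cat > fit.py <<'E'
from h import *
from scipy.optimize import least_squares
def fit(C,uv,M,x0):
    M=np.array(M,float);uv=np.array(uv,float)
    def f(q):
        c,s=np.cos(q[2]),np.sin(q[2]);P=np.c_[q[0]+c*M[:,0]-s*M[:,1],q[1]+s*M[:,0]+c*M[:,1],M[:,2]]
        return (proj(C,P)-uv).ravel()
    o=least_squares(f,x0,x_scale=[10,10,.1],loss='soft_l1'); return o.x,f(o.x).reshape(-1,2)
E
python3 - <<'E'
from fit import *
C=cam('scene')
t=lambda a:[(190+(u+.5)/3.9-.5,160+(v+.5)/3.9-.5) for u,v in a]
for n,uv,M,x0 in [('fix',[(25,145),(300,42),(592,400),(283,545),(600,52),(775,232),(610,137)],[(-238,135,30),(-92,135,30),(-92,-135,30),(-238,-135,30),(45,75,8),(45,-75,8),(0,0,26)],[680,-50,0]),
 ('wide',[(92,158),(168,243),(350,137),(275,70),(268,129)],[(-76,32,36),(-76,-32,36),(24,-32,36),(24,32,36),(0,0,36)],[580,20,0]),
 ('small',[(242,360),(318,465),(523,363),(447,270),(437,339)],[(-76,32,36),(-76,-32,36),(24,-32,36),(24,32,36),(0,0,36)],[550,-140,0])]:
    q,e=fit(C,t(uv),M,x0);print(n,q.round(3),e.round(1).tolist())
print(r.sense()['clock'])
E
```

```text
fix [ 6.91635e+02 -8.56180e+01 -1.74000e-01] [[-1.5, 0.1], [-0.2, -0.4], [1.3, -0.1], [-0.8, 0.1], [0.7, -0.6], [0.9, -0.4], [-0.3, 0.9]]
wide [ 5.7233e+02  1.6277e+01 -3.5000e-02] [[-0.0, 0.7], [-0.2, -1.5], [0.5, 1.0], [-0.6, 0.1], [0.3, -0.6]]
small [ 5.46690e+02 -1.37287e+02 -1.44000e-01] [[-0.3, 0.7], [-0.6, -0.4], [1.1, -0.0], [-0.1, 0.0], [0.1, -0.2]]
0.1
```

```bash
python3 - <<'E'
from h import *
print(R.from_euler('xyz',r.sense()['tcp_rot']).as_matrix().round(3).tolist())
p,d=vision.grab_frame('wrist');np.savez('w1.npz',p=p,d=d)
C=cam('wrist');q=p[:,:,::-1].copy();print(C[2],C[3].round(2).tolist())
cv2.imwrite('pics/w1.png',q)
E
```

```text
[[-0.001, -0.0, 1.0], [0.0, 1.0, 0.0], [-1.0, 0.0, -0.001]]
[624.05095702  78.73201808 373.62120492] [[1.0, 0.0, -0.0], [0.0, -0.95, -0.31], [-0.0, 0.31, -0.95]]
```

View pics/w1.png

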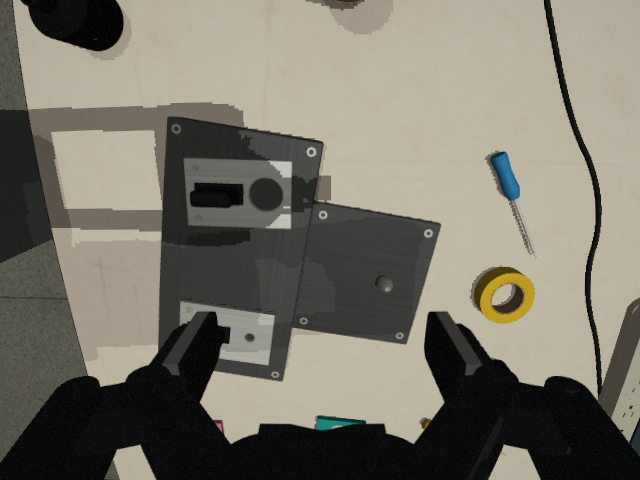

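The wrist view shows everything: the wide-hole plate at (238,193) with its hole at (266,194), the pin tip near (385,284), and the small-hole plate at (230,335). I'll enlarge it to get precise corners.

```bash
python3 - <<'E'
from h import *
p=np.load('w1.npz')['p'];cv2.imwrite('pics/w1c.png',cv2.resize(p[105:390,150:450,::-1],None,fx=2,fy=2,interpolation=cv2.INTER_CUBIC))
cv2.imwrite('pics/w1d.png',cv2.resize(p[145:245,170:310,::-1],None,fx=5,fy=5,interpolation=cv2.INTER_CUBIC))
E
```

```text
(no output)
```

View pics/w1c.png

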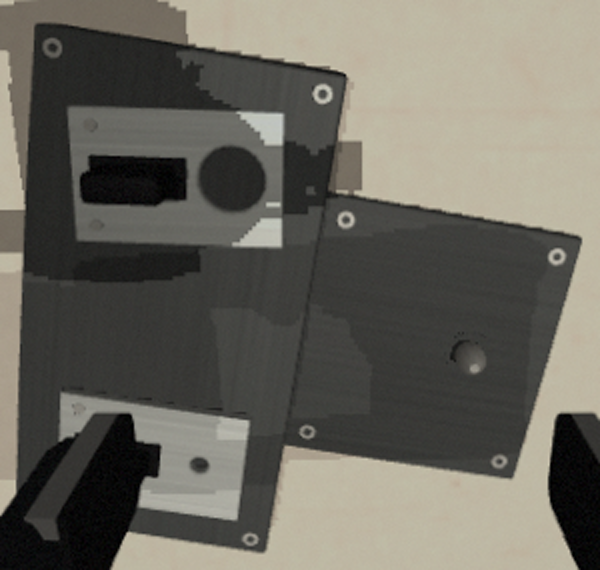

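View pics/w1d.png

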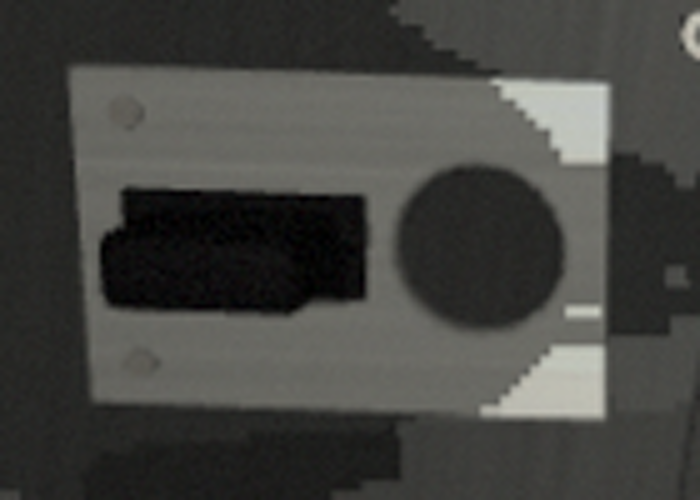

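```bash
python3 - <<'E'
from fit import *
C=cam('wrist')
t=lambda a,s,x,y:[(x+(u+.5)/s-.5,y+(v+.5)/s-.5) for u,v in a]
A=[('fix',t([(36,24),(346,76),(266,552),(581,239),(513,478),(469,356)],2,150,105),[(-238,135,30),(-92,135,30),(-92,-135,30),(45,75,8),(45,-75,8),(0,0,24)],[680,-50,0]),
 ('wide',t([(70,67),(93,401),(605,418),(610,83),(481,246)],5,170,145),[(-76,32,36),(-76,-32,36),(24,-32,36),(24,32,36),(0,0,36)],[580,20,0]),
 ('small',t([(60,392),(239,521),(249,420),(200,464)],2,150,105),[(-76,32,36),(24,-32,36),(24,32,36),(0,0,36)],[550,-140,0])]
for n,uv,M,x0 in A:
    q,e=fit(C,uv,M,x0);print(n,q.round(3),e.round(1).tolist())
    h=q[:2]+R.from_euler('z',q[2]).as_matrix()[:2,:2]@[-44,0];print(h)
E
```

```text
fix [ 6.91156e+02 -8.43010e+01 -1.72000e-01] [[-2.3, -0.8], [-0.2, -0.3], [-0.4, 1.2], [1.0, -0.8], [0.1, 1.0], [1.9, 4.9]]
[647.80602391 -76.76614034]
wide [ 5.70082e+02  1.71150e+01 -3.60000e-02] [[0.0, -0.2], [0.2, -0.1], [0.1, -0.0], [-0.1, -0.3], [-0.2, 0.8]]
[526.10978509  18.6914525 ]
small [ 5.44883e+02 -1.37937e+02 -1.47000e-01] [[0.5, 0.4], [-0.6, -0.7], [0.3, -0.3], [-0.3, 0.5]]
[ 501.3583759  -131.48891508]
```

The two views agree within about 2 mm: the fixture is at (691,-85) with yaw -0.173, and the wide plate's hole is at (570.5,17) with yaw -0.036. The wide-hole plate is the one on the left (+y), and its handle is at about (526.5,18.5). I'll approach it now, turning the jaws across the handle.

>>> step_arm(
  rows=[
    [-20,4,-15,0,0,-0.18,65],
    [-45,8,-35,0,0,-0.36,65],
    [-70,13,-55,0,0,-0.54,65],
    [-90,17,-75,0,0,-0.72,65],
    [-98,18.5,-90,0,0,-0.9,65],
    [-98,18.5,-105,0,0,-1.08,65],
    [-98,18.5,-115,0,0,-1.26,65],
    [-98,18.5,-120,0,0,-1.44,65],
  ],
  force=60,
)

```text
clock: 1.15
eef_pos: [526.1, 18.5, 110.0]
tcp_rot: [-2.361, 1.569, 2.476]
contact_force: [0.5, 0.5, -0.3]
opening: 0.76
```

>>> step_arm(
  rows=[
    [0,0,0,0,0,-0.08,65],
    [0,0,0,0,0,-0.167,65],
    [0,0,0,0,0,-0.167,65],
    [0,0,0,0,0,-0.167,65],
    [0,0,0,0,0,-0.167,65],
    [0,0,0,0,0,-0.167,65],
    [0,0,0,0,0,-0.167,65],
    [0,0,0,0,0,-0.167,65],
  ],
)

```text
clock: 2.15
eef_pos: [526.2, 18.5, 110.0]
tcp_rot: [-2.388, 1.569, 2.282]
contact_force: [0.2, 0.0, 0.7]
opening: 0.764
```

```bash
python3 - <<'E'
from h import *
s=r.sense();print(s['clock'],s['eef_pos'].round(2) if hasattr(s['eef_pos'],'round') else s['eef_pos'],s['opening'])
print(R.from_euler('xyz',s['tcp_rot']).as_matrix().round(3).tolist())
C=cam('wrist');p,d=vision.grab_frame('wrist');np.savez('w2.npz',p=p,d=d);cv2.imwrite('pics/w2.png',p[:,:,::-1])
P=[[691.3+0,-84.8,26]];q=np.array([570.5,17]);M=R.from_euler('z',-.036).as_matrix()[:2,:2]
P+=[[*(q+M@[a,b]),z] for a,b,z in [(0,0,36),(24,32,36),(24,-32,36),(-26,7,68),(-26,-7,68)]]
print(proj(C,P).round(1).tolist())
E
```

```text
2.15 [526.17  18.49 109.98] 0.7640724301877332
[[-0.001, 0.999, -0.042], [0.001, -0.042, -0.999], [-1.0, -0.001, -0.001]]
[[493.0, -37.9], [319.4, 185.4], [264.1, 144.8], [374.1, 144.1], [306.3, 243.4], [332.3, 243.3]]
```

View pics/w2.png

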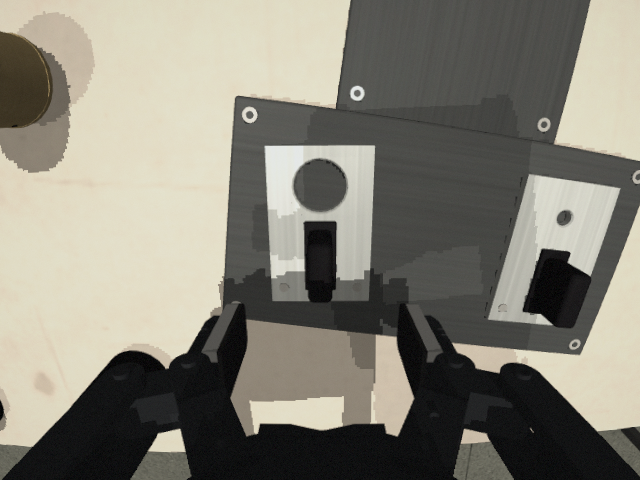

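The predicted hole (319,185) and front corners match the picture, and the handle at (320,262) sits midway between the fingers. Next I'll descend and close.

>>> step_arm(
  rows=[
    [0.3,0,-20,0,0,0,65],
    [0.3,0,-40,0,0,0,65],
    [0.3,0,-58,0,0,0,65],
    [0.3,0,-67,0,0,0,65],
    [0.3,0,-67,0,0,0,65],
    [0.3,0,-67,0,0,0,30],
    [0.3,0,-67,0,0,0,5],
    [0.3,0,-67,0,0,0,5],
  ],
  force=60,
)

```text
clock: 3.2
eef_pos: [526.9, 18.6, 43.7]
tcp_rot: [-3.074, 1.569, 1.597]
contact_force: [0.5, -1.1, 0.6]
opening: 0.15
```

>>> step_arm(
  rows=[
    [0,0,0,0,0,0,5],
    [0,0,0,0,0,0,5],
    [0,0,0,0,0,0,5],
    [0,0,0,0,0,0,5],
    [0,0,0,0,0,0,5],
    [0,0,0,0,0,0,5],
    [0,0,0,0,0,0,5],
    [0,0,0,0,0,0,5],
  ],
)

```text
clock: 4.2
eef_pos: [526.8, 18.6, 43.7]
tcp_rot: [-2.928, 1.569, 1.743]
contact_force: [-1.8, 0.2, 1.7]
opening: 0.15
```

```bash
python3 - <<'E'
from h import *
s=r.sense();print(s['clock'],s['eef_pos'],s['opening']*85.4,s['contact_force'])
print(R.from_euler('xyz',s['tcp_rot']).as_matrix().round(3).tolist())
C=cam('wrist');p,d=vision.grab_frame('wrist');np.savez('w3.npz',p=p,d=d);cv2.imwrite('pics/w3.png',p[:,:,::-1])
E
```

```text
4.2 [526.79165387  18.5611451   43.68545904] 12.768211432605192 [-1.77489116  0.21182294  1.6866642 ]
[[-0.0, 0.999, -0.042], [0.001, -0.042, -0.999], [-1.0, -0.0, -0.001]]
```

View pics/w3.png

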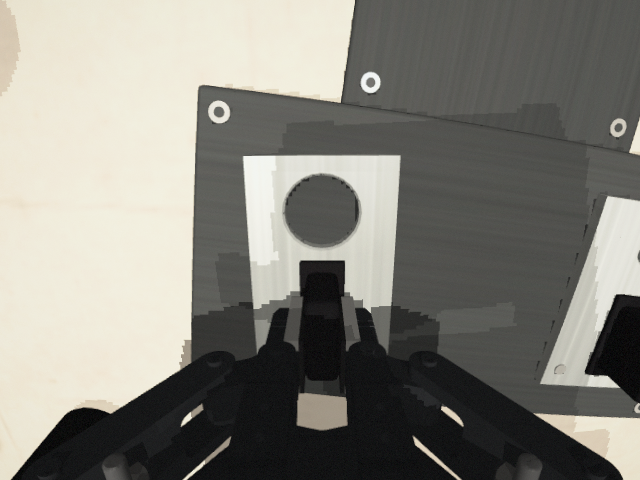

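The handle is gripped at an opening of about 13 mm, and the hole shows at (322,210). I'll measure the hole's offset in the tool.

```bash
python3 - <<'E'
from fit import *
C=cam('wrist');s=r.sense();e=np.array(s['eef_pos'])
q,er=fit(C,[(322,210.5),(243,156),(400,155.5)],[(0,0,36),(24,32,36),(24,-32,36)],[571,17,-.04]);print(q,er.round(1).tolist())
off=R.from_euler('z',-q[2]).as_matrix()[:2,:2]@(q[:2]-e[:2]);print('off',off)
t=np.array([691.2,-84.7]);y=-.173
print('goal shift',t-R.from_euler('z',y).as_matrix()[:2,:2]@off-e[:2],'turn',y-q[2])
E
```

```text
[ 5.70211611e+02  1.55911503e+01 -3.74477588e-02] [[-0.2, 2.0], [0.1, -0.4], [0.1, -0.5]]
off [43.49363351 -1.36583821]
goal shift [121.79111253 -94.45201753] turn -0.13555224116981773
```

>>> step_arm(
  rows=[
    [0,0,1,0,0,0,5],
    [13,-12,1,0,0,-0.02,5],
    [29,-28,1,0,0,-0.05,5],
    [45,-44,1,0,0,-0.08,5],
    [61,-59,1,0,0,-0.11,5],
    [77,-75,1,0,0,-0.135,5],
    [92,-89,1,0,0,-0.135,5],
    [92,-89,1,0,0,-0.135,5],
  ],
)

```text
clock: 5.25
eef_pos: [620.6, -72.5, 44.6]
tcp_rot: [2.396, 1.569, 0.646]
contact_force: [-0.2, -0.3, -3.5]
opening: 0.152
```

```bash
python3 - <<'E'
from h import *
s=r.sense();print(s['clock'],s['eef_pos'],s['opening']*85.4,s['contact_force'])
print(R.from_euler('xyz',s['tcp_rot']).as_matrix().round(3).tolist())
C=cam('wrist');print(proj(C,[[691.2,-84.7,26],[691.2,-84.7,8]]))
for n in ('wrist','scene'):
    p,d=vision.grab_frame(n);np.savez(n+'4.npz',p=p,d=d);cv2.imwrite(f'pics/{n}4.png',p[:,:,::-1] if n=='wrist' else cv2.resize(p[150:310,190:400,::-1],None,fx=3.6,fy=3.6,interpolation=cv2.INTER_CUBIC))
E
```

```text
5.25 [620.57779686 -72.45472683  44.57831504] 13.008286351400956 [-0.21189427 -0.28985083 -3.52759081]
[[0.001, 0.984, -0.179], [0.001, -0.179, -0.984], [-1.0, 0.001, -0.001]]
[[317.4952979  143.57996079]
 [317.9634845  141.78493907]]
```

View pics/wrist4.png

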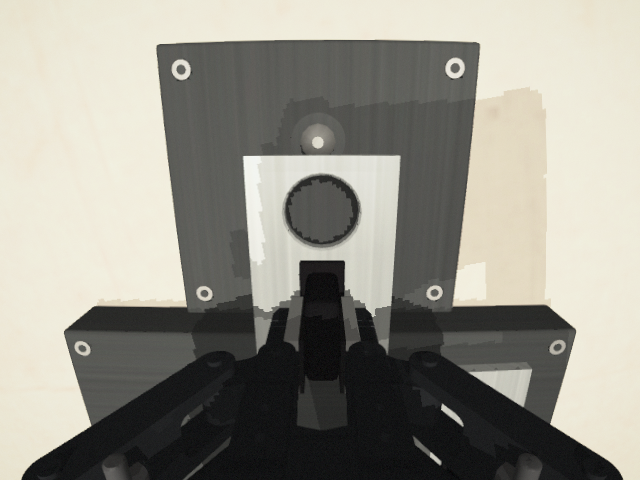

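View pics/scene4.png

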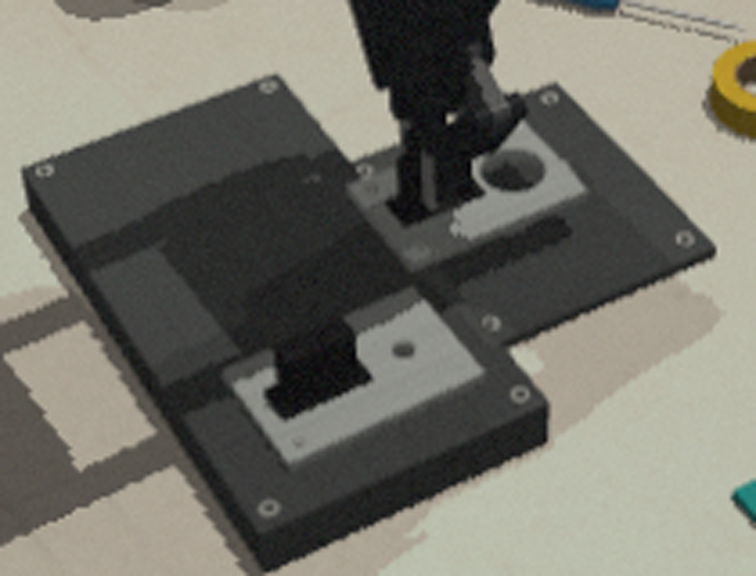

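The pin tip at (318,142) matches the prediction of (317.5,143.6). The plate is square in view with its hole at (322,210). I'll compute the remaining shift from this view.

```bash
python3 - <<'E'
from fit import *
C=cam('wrist');e=np.array(r.sense()['eef_pos'])
q,er=fit(C,[(322,210),(243,156),(400,155.5)],[(0,0,37),(24,32,37),(24,-32,37)],[660,-80,-.17])
pin=ray(C,[(318,142)],26)[0];print(q,er.round(1).tolist(),pin,pin[:2]-q[:2])
f,er=fit(C,[(157,45),(480,43),(64,331),(576,331)],[(45,75,8),(45,-75,8),(-92,135,30),(-92,-135,30)],[690,-85,-.17]);print(f,er.round(1).tolist(), f[:2]-q[:2])
print([ray(C,[(318,142)],26)[0]])
E
```

```text
[ 6.61377370e+02 -8.00844062e+01 -1.74074705e-01] [[-0.2, 2.7], [-0.1, -0.4], [0.3, -0.6]] [689.83827476 -83.53557831  26.        ] [28.46090522 -3.45117214]
[ 6.88734232e+02 -8.33208570e+01 -1.75688306e-01] [[-3.1, -0.3], [2.6, 0.4], [-2.3, 0.7], [1.7, 0.0]] [27.35686224 -3.23645084]
[array([689.83827476, -83.53557831,  26.        ])]
```

>>> step_arm(
  rows=[
    [6,-0.8,0,0,0,0,5],
    [12,-1.5,0,0,0,0,5],
    [18,-2.4,0,0,0,0,5],
    [24,-3.1,0,0,0,0,5],
    [29,-3.7,0,0,0,0,5],
    [29,-3.7,0,0,0,0,5],
    [29,-3.7,0,0,0,0,5],
    [29,-3.7,0,0,0,0,5],
  ],
)

```text
clock: 6.35
eef_pos: [647.4, -74.7, 44.2]
tcp_rot: [-2.342, 1.569, 2.192]
contact_force: [0.5, 0.7, -2.2]
opening: 0.15
```

```bash
python3 - <<'E'
from h import *
s=r.sense();print(s['clock'],s['eef_pos'],s['opening']*85.4,s['contact_force'])
p,d=vision.grab_frame('wrist');cv2.imwrite('pics/w5.png',cv2.resize(p[110:290,200:440,::-1],None,fx=3,fy=3))
p,d=vision.grab_frame('side');cv2.imwrite('pics/s5.png',cv2.resize(p[190:310,220:400,::-1],None,fx=4,fy=4))
E
```

```text
6.35 [647.35103996 -74.69378117  44.24426106] 12.813109909633345 [ 0.53615125  0.68964109 -2.19054141]
```

View pics/w5.png

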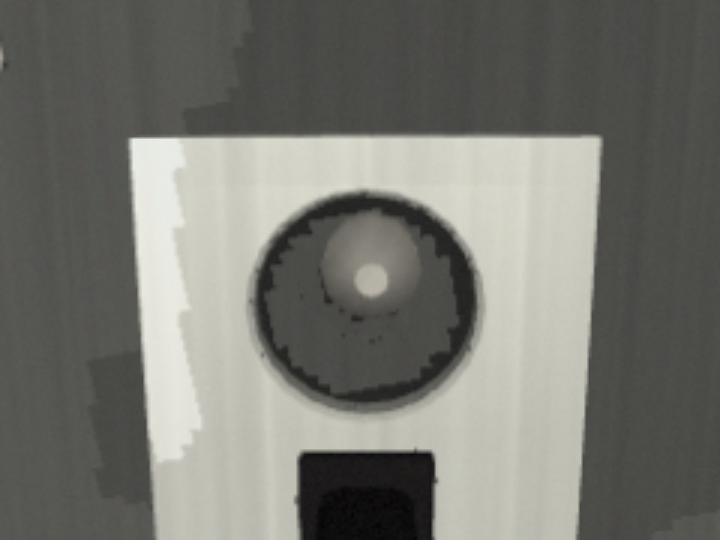

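View pics/s5.png

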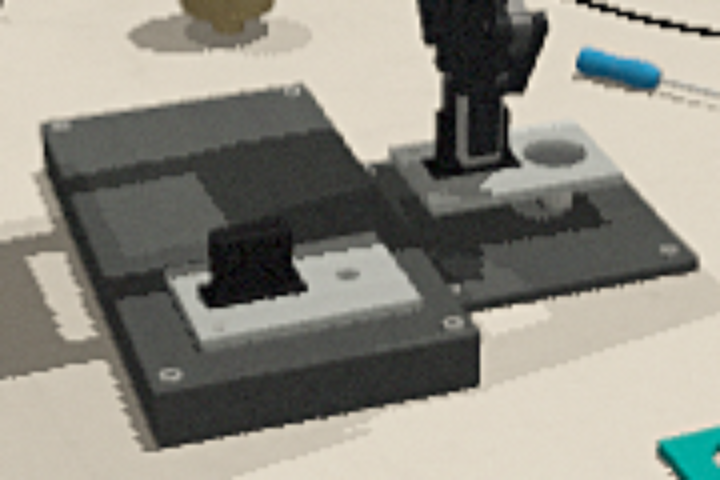

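The pin tip shows inside the hole, at (324,203) against a hole centre of (322,210). The arm stopped about 2 mm short, so I'll work out the remainder.

```bash
python3 - <<'E'
from fit import *
C=cam('wrist')
h=ray(C,[(321.8,209.8)],36.5)[0];p=ray(C,[(323.5,203.2)],26)[0];print(h,p,p-h)
E
```

```text
[691.3199543  -83.92265126  36.5       ] [691.80447727 -84.77700473  26.        ] [  0.48452297  -0.85435347 -10.5       ]
```

>>> step_arm(
  rows=[
    [1,-1,0,0,0,0,5],
    [1,-1,-4,0,0,0,5],
    [1,-1,-8,0,0,0,5],
    [1,-1,-12,0,0,0,5],
    [1,-1,-16,0,0,0,5],
    [1,-1,-20,0,0,0,5],
    [1,-1,-22,0,0,0,5],
    [1,-1,-22,0,0,0,5],
  ],
)

```text
clock: 7.45
eef_pos: [648.4, -75.7, 22.2]
tcp_rot: [-2.337, 1.569, 2.197]
contact_force: [0.6, 0.3, -2.7]
opening: 0.15
```

```bash
python3 - <<'E'
from h import *
s=r.sense();print(s['clock'],s['eef_pos'],s['opening']*85.4,s['contact_force'])
p,d=vision.grab_frame('wrist');cv2.imwrite('pics/w6.png',cv2.resize(p[110:290,200:440,::-1],None,fx=3,fy=3))
p,d=vision.grab_frame('side');cv2.imwrite('pics/s6.png',cv2.resize(p[190:310,220:400,::-1],None,fx=4,fy=4))
E
```

```text
7.45 [648.41561444 -75.69719331  22.15082582] 12.844036429063165 [ 0.63273258  0.25427876 -2.71921171]
```

View pics/w6.png

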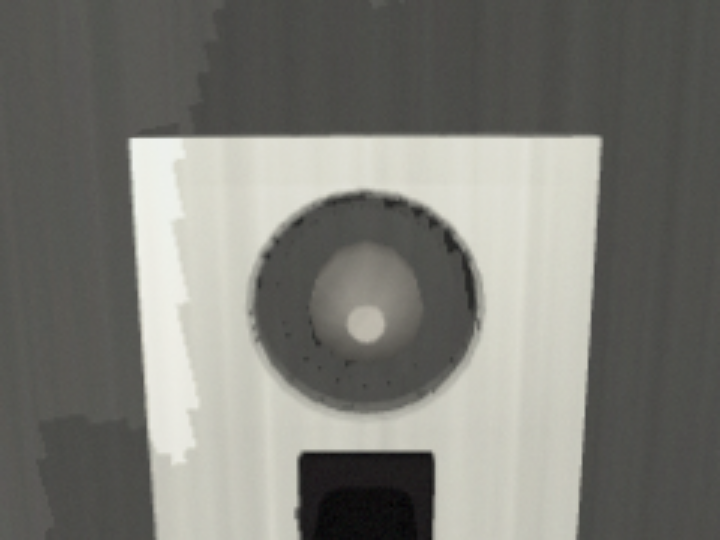

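View pics/s6.png

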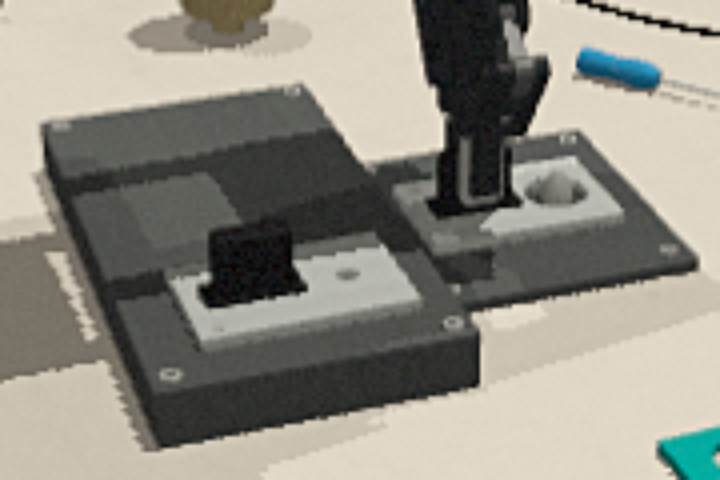

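The pin is now central in the hole and the plate hangs just above or on the floor. I'll release and retreat upward.

>>> step_arm(
  rows=[
    [0,0,0,0,0,0,20],
    [0,0,0,0,0,0,45],
    [0,0,0,0,0,0,45],
    [0,0,0,0,0,0,45],
    [0,0,0,0,0,0,45],
    [0,0,0,0,0,0,45],
    [0,0,10,0,0,0,45],
    [0,0,25,0,0,0,45],
  ],
)

```text
clock: 8.55
eef_pos: [648.3, -75.7, 48.0]
tcp_rot: [-2.221, 1.569, 2.313]
contact_force: [-0.0, 1.1, 1.0]
opening: 0.527
```

>>> step_arm(
  rows=[
    [0,0,20,0,0,0,45],
    [0,0,40,0,0,0,45],
    [-5,0,65,0,0,0,45],
    [-10,0,90,0,0,0,45],
    [-20,0,115,0,0,0,45],
    [-30,0,130,0,0,0,45],
    [-30,0,130,0,0,0,45],
    [-30,0,130,0,0,0,45],
  ],
)

```text
clock: 9.55
eef_pos: [618.1, -75.7, 177.5]
tcp_rot: [-2.112, 1.568, 2.422]
contact_force: [0.9, -0.1, -0.2]
opening: 0.527
```

```bash
python3 - <<'E'
from h import *
s=r.sense();print(s['clock'],s['eef_pos'],s['opening']*85.4,s['contact_force'])
C=cam('wrist');p,d=vision.grab_frame('wrist');np.savez('w7.npz',p=p,d=d);cv2.imwrite('pics/w7.png',p[:,:,::-1])
p,d=vision.grab_frame('scene');np.savez('s7.npz',p=p,d=d);cv2.imwrite('pics/s7.png',cv2.resize(p[150:310,190:400,::-1],None,fx=3.6,fy=3.6,interpolation=cv2.INTER_CUBIC))
E
```

```text
9.55 [618.13308732 -75.65902218 177.51444845] 45.04270615923372 [ 0.86772997 -0.12066172 -0.16816553]
```

View pics/w7.png

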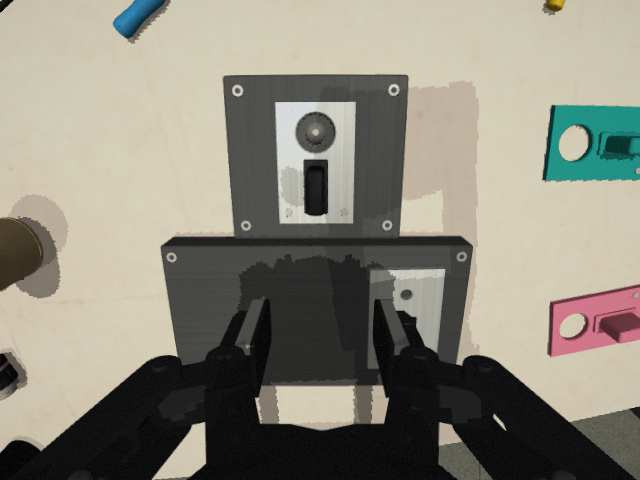

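View pics/s7.png

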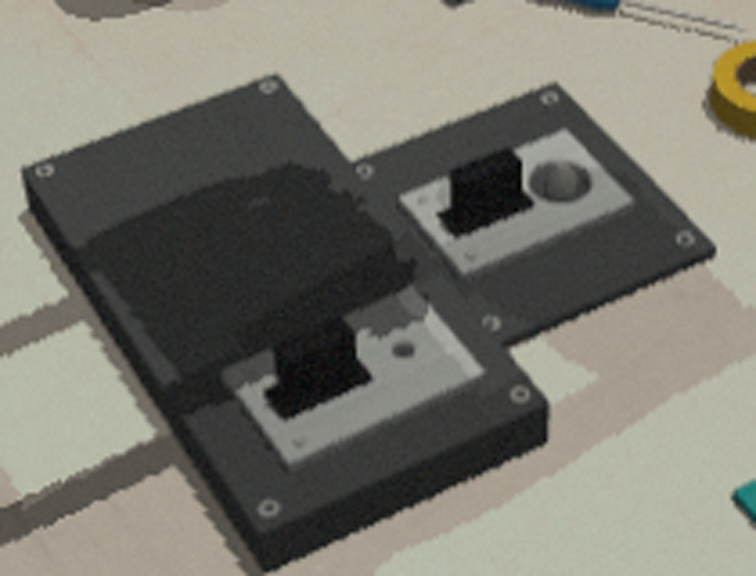

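The plate lies flat with its hole round the pin at (315,131), square with the fixture, and the small-hole plate hasn't moved. I'll do one numeric check and then hand in.

```bash
python3 - <<'E'
from fit import *
C=cam('wrist');d=np.load('w7.npz')['d']
q,er=fit(C,[(315,132),(275.5,101.5),(355,101.5),(279,223.5),(353,223.5)],[(0,0,14),(24,32,14),(24,-32,14),(-76,32,14),(-76,-32,14)],[690,-85,-.17]);print('plate',q,er.round(1).tolist())
print('pin',ray(C,[(315,131)],26))
uv=[(285,110),(346,110),(285,218),(348,218),(250,160),(380,160)];print('z plate x4, floor x2',dep(C,uv,d)[:,2].round(1))
q,e=fit(cam('scene'),[(190+u/3.6,150+v/3.6) for u,v in [(292,465),(484,371),(404,350)]],[(-76,-32,36),(24,-32,36),(0,0,36)],[546,-137,-.14]);print('small',q,e.round(1).tolist())
order.sign_off()
E
```

```text
plate [ 6.90632421e+02 -8.45411643e+01 -1.76912356e-01] [[0.3, 0.6], [-0.6, 0.3], [0.4, 0.0], [0.3, -0.5], [-0.5, -0.6]]
pin [[692.08434504 -84.78608425  26.        ]]
z plate x4, floor x2 [15.  13.4 14.4 14.4  7.7  7.3]
small [ 5.45908206e+02 -1.38426636e+02 -1.36282790e-01] [[-0.1, 0.2], [0.5, 0.1], [-0.3, -0.3]]
the job is handed in; nothing more can be done
```

The wide-hole template now lies flat on the low floor with its hole round the pin, and I handed the job in at about 9.7 s. I gripped it by its handle, slid it diagonally along the deck about 1 mm up and turned it square. I then lowered it 22 mm over the pin, released it and withdrew the arm upward.

Last checks, taken after the arm had withdrawn and just before handing in:

| Check | Measured | Limit |
|---|---|---|
| Hole centre to pin | about 1.5 mm | 12 mm |
| Yaw of plate against fixture | -0.177 against -0.173 rad | 0.26 rad apart |
| Plate top above bench, four corners | 13.4 to 15.0 mm (14 expected when seated) | underside below 12 mm |
| Small-hole template shift | about 1 mm, within measuring error | 30 mm |

The arm touched nothing at the end, and the wrist force read under 4 N after every move. No check failed. The only disagreements were 1–2 mm between camera estimates, and a 2 mm shortfall on one move, which I corrected by image before lowering.

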